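Press the cap home on a gas detector with the bench quick clamp

ROBOT

A 7-joint arm with a two-finger parallel gripper is mounted at the origin on the work surface. World frame = base frame: x ahead of the robot, y to its left, z up, the work surface at z = 0. Lengths are in m, angles in rad, forces in N, time in s.
With the tool pointing down it reaches from about 0.35 to 0.9 m from the base axis. Payload 19.9 kg.
Tool frame: the origin (TCP) lies on the centre line of the jaws, within the pads' length; the fingertips stand 11 mm ahead of it and the grasp point (between the pads) lies 8 mm behind it; x points along the fingers, z is the direction in which the jaws open and shut, and the axes are right-handed (so a half turn about x gives the same grasp; the last joint's range is limited). The gripper opens to 85 mm and grips with 20 to 120 N. Pads are 22 mm wide; open, the fingers measure 114 mm over their backs; the gripper's body (76 mm by 85 mm) begins 54 mm behind the grasp point. The pads swing forward as they close: fully open they stand 13 mm farther back than shut.
Start: joints at [1.272, 0.417, -0.01, 1.614, 0.005, 1.111, -0.053], TCP at [0.159, -0.604, 0.242] pointing down, gripper open.
Joint ranges: [-2.81, 2.81], [-0.39, 2.02], [-1.27, 1.25], [0.06, 2.57], [-1.19, 4.33], [0.19, 2], [-2.82, 2.82]. Speed limits (rad/s): [1.89, 1.89, 2.39, 2.39, 3.01, 3.01, 3.01].

INTERFACE

Orientations are given as a unit quaternion [x, y, z, w].
In Python, from bench import sense, capture, hand_in gives the robot as it stands. The module is installed in compiled form; this text tells all that it offers.
- The arm moves only by the shell command python3 -m pendant 'ROWS' [FORCE]. ROWS is JSON, a list of rows, each a list of 7 numbers: the turn, a rotation vector about the world's x, y, z in degrees, then the shift along the world's x, y, z in mm, then the opening, from 0 (shut) to 1 (fully open). In form: [[ax, ay, az, tx, ty, tz, hand], ...]. A call has 1 to 5 rows; each row shifts and turns the commanded pose from where the row before left it; what a row does not reach is not made up. A row lasts 1/8 s, in which the tool goes at most 62.5 mm and 10.7 degrees, less where a joint would pass 70% of its speed; a pose out of reach is approached as far as the arm can. A call is refused whole if a number of a shift passes 62.5 or a number of a turn 10.7, either way. A call with a gripper value outside its range is refused whole. The fingers move at their own pace and stop on an object; FORCE is the grip in N (left out, the last holds). Time passes only in rows, so rows that do not move let the fingers close. It gives the time, the measured TCP pose, the force and the opening at its end, in the units of the state.
- sense(): the state, without advancing time (a new reading comes with each control period).
- capture(name): name is "scene" or "top" or "wrist"; returns a dict with "frame" (400x640x3 uint8, blue, green, red), "depth" (400x640 float32, m along the optical axis (not along the pixel's ray), 0 where there is no reading), "intrinsics" (3x3 intrinsics, pixels), "k1" (the pictures are not rectified: a ray, as slopes to the right and down, at radius r is drawn at 1 + k1 r^2 times it, then the intrinsics apply), "position" and "attitude" of the camera in the world; the wrist camera has in their place "T_tool_cam" (4x4, takes a point from camera to tool coordinates, whose origin is the TCP and whose axes are the tool frame's). Camera axes: x right, y up, looking along -z (the intrinsics and any distortion apply to the point x, -y, -z); pixel columns grow to the right and rows downward; lengths in m; the calibration is good to about 2 mm. A picture is of the moment at which its call begins: read the wrist's pose just before it.
- hand_in(): hands the job in, once; it reports no verdict.
The state is a dict: "t": time; "qpos": joint angles; "joint_velocities": joint speeds; "tau": joint torques, N m; "ee_pos": TCP position; "ee_rot": TCP orientation; "contact_force": force on the tool from outside, world axes, zero at the start; "moment": the same for the moment, N m; "grip_width": finger opening in m.
Only numpy, scipy, OpenCV 4.12 (cv2) and the standard library are available. Lean on these libraries where they do the work, as an engineer would, in place of code of your own. Each camera call takes 0.05 s, during which the arm holds its last target. There are 200 camera calls.

TASK

The round detector lying in the cradle of the bench quick clamp has its cap standing a few millimetres open. Squeeze the clamp's trigger against its grip, again and again, until the jaw has pushed the detector against the end stop and the cap fully home, and let go of the trigger so that the clamp holds the detector snugly by itself for a moment, without crushing it; then press the release tab so that the ram springs right back, and leave the detector lying closed in its cradle. Work the ram only with the trigger and the tab, keep your fingers off the detector, and leave the clamp and the other things where they stand.

Things in the scene. Friction and masses are not known exactly. Their poses are not given: they have to be found in the camera images.
- clamp: The bench quick clamp, 6 kg, on the bench: aluminium plate (305 x 90 x 12 mm) with black housing (80 x 40 mm, top 72 mm above bench), upright grip, trigger, ram, and cradle with end stop. Origin: on the bench under the housing; x: along the ram, the way the jaw walks; z up. In clamp x the plate runs from -70 to 235, the grey vee cradle 120 to 205. Ahead of the housing all is below z = 80.
- grip_mid (a point): Middle of the fixed upright grip, a black post behind the trigger, at clamp x = -13, z = 130: 18 mm thick along x (-22 to -4), 28 mm wide across, top at z = 154. It does not give: with fingers that close evenly, their middle has to be about over clamp x = 0 for the trigger to go all the way.
- trigger_pad (a point): On the front (+x) face of the trigger, 53 mm from its hinge: a black upright blade, 24 mm wide, 9 mm thick, in front of the grip, hinged on a level axis at clamp x = 22, z = 78, its end 74 mm from the hinge. It leans 10 degrees away from the grip at rest, 10 degrees towards it when squeezed. Over grip and trigger at this height: 58 mm at rest, about 41 mm squeezed.
- trigger (a joint): Trigger angle (rad): 0 at rest, 0.34 squeezed fully (own stop); springs back. At the pad its spring takes 3 to 5 N; what is squeezed beyond that reaches the jaw two- to threefold: 8 to 12 N at the pad move the cap, 12 to 15 N clamp snugly, over 20 N may crush. The first 0.05 rad are free play. A full squeeze walks the free jaw 6 to 11 mm; against the seated cap the trigger stalls part way.
- ram (a joint): How far ram and jaw have walked out (m): 0 fully back at its stop, at most 0.062; starts part way out. The ram is a 12 mm steel rod at z = 42 whose tail sticks out behind the housing. Trigger squeezes move it forward and the clamp holds it there; pressing the tab frees it and a spring draws it back to 0.
- jaw_face (a point): Middle of the front face of the jaw, a black round rubber pad of 32 mm diameter, 8 mm thick, on a stiff spring (12 N per mm) at the end of the ram, which faces the cap.
- tab_top (a point): Middle of the top of the release tab, a black plate 34 (along the ram) x 30 mm, 6 mm thick, that stands out behind the grip at clamp x = -85, about 112 mm above the bench at rest.
- tab (a joint): Angle of the release tab (rad): about 0 at rest, 0.16 fully pressed (then its top is 10 mm lower and some 9 mm further back). Press it down from above: 3 to 8 N free the ram within the first 6 mm, and holding it there for 1 s lets the ram run all the way back. It springs back up.
- anvil_face (a point): Middle of the face of the steel end stop (16 x 60 mm, top 80 mm above the bench) at clamp x = 205, z = 42, against which the detector is pushed.
- detector: The detector: a black plastic pot, 50 mm diameter, 34 mm long, lying loose in the cradle with its axis along the ram; 50 to 200 g. Origin: on the pot's axis (42 mm above the bench) at its cap end; x: along the axis from there to its flat base, which faces the end stop and starts 3 to 16 mm from it.
- cap (a joint): How far the cap has been pushed onto the pot (m): 0 to 0.001 at the start (8 mm of grey neck show), 0.008 fully home. It moves under about 10 N and stays where it is left.
- cap_face (a point): Middle of the outer face of the cap, a black disc of 49 mm diameter, 14 mm thick, which faces the jaw. Pot and cap measure 56 mm over all when open and 48 mm when closed.
- spare_a: A closed black detector (50 mm diameter, 48 mm tall) standing on the bench beside the cradle; origin at its underside. Not to be moved.
- spare_b: Another one on the other side of the cradle. Not to be moved.
- spare_c: A black detector pot without cap, standing on the bench, 42 mm tall. Not to be moved.
- metal_cup: An open aluminium cup, 90 mm across, 100 mm tall. Not to be moved.
- tape_roll: A black roll of tape lying flat, 90 mm across, 22 mm tall. Not to be moved.
- driver: A screwdriver with black handle lying on the bench. Not to be moved.
- vial: A small glass jar, 40 mm across, 60 mm tall. Not to be moved.
Things that resemble listed ones, but are neither listed nor needed, are in the scene too. Leave any yellow look-alike of the detector alone.

How it is judged:
On the way, in this order (a step that is already met when the one before it is completed fails the run):
1. the cap is fully home, the detector is against the end stop, and the clamp holds it (more than 3 N) by itself, with the trigger let go (value of joint cap above 0.007 m and x of detector in the frame of anvil_face above -0.0365 m and contact force between ram and detector above 3 N and value of joint trigger below 0.08 rad and contact force between the fingers and clamp below 0.5 N), for 0.2 s.
2. the release tab has been pressed and the ram has sprung back (value of joint ram below 0.006 m), for 0.1 s.
At the end, for the whole second after the job is handed in: The cap is home (within 1 mm), the detector lies at rest in the cradle within 8 mm of the end stop, the ram is back within 6 mm of its stop, and trigger and tab have sprung back (value of joint cap above 0.007 m and value of joint ram below 0.006 m and value of joint each of tab, trigger below 0.05 rad and x of detector in the frame of anvil_face above -0.042 m and z of detector in the frame of anvil_face between -0.005 and 0.005 m and linear speed of detector below 0.02 m/s); the robot touches nothing.
It fails at once if the detector is crushed: the jaw presses on it with more than 45 N (contact force between ram and detector above 45 N).
It fails at once if the ram is pushed by hand instead of by the trigger (contact force between any of the fingers, the arm and ram above 2 N).
It fails at once if the detector is touched by the robot (contact force between any of the fingers, the arm and detector above 2 N).
It fails at once if another thing on the bench has been moved by more than 20 mm (distance of any of spare_a, spare_b, spare_c, metal_cup, tape_roll, driver, vial from where it was at the start of the episode above 0.02 m).
It fails at once if the clamp has been shoved more than 20 mm from its place (distance of clamp from where it was at the start of the episode above 0.02 m).
It also fails if it takes over 64 s, if anything falls off the work surface, if the arm or the gripper's body presses on something with over 40 N, if the wrist force passes 120 N, or if a joint passes its speed limit or range.

## Working session

There is one attempt and no reset: what is moved stays moved. The work goes in short steps, Python scripts to look and compute and a shell command to move; the robot and the scene stay as the last step left them, time stands still between calls to the robot, and variables do not carry over. Pictures are saved under pics/ and viewed, about 8 in all and at most 12, crops included, and the job is handed in when it is done.

```bash
mkdir -p pics; cat > h.py <<'E'
import numpy as np, cv2
from bench import sense, capture, hand_in
from scipy.spatial.transform import Rotation as R
def pose(c,s=None):
    if 'T_tool_cam' in c:
        T=np.eye(4);T[:3,:3]=R.from_quat(s['ee_rot']).as_matrix();T[:3,3]=s['ee_pos'];return T@np.array(c['T_tool_cam'])
    T=np.eye(4);a=np.array(c['attitude'],float)
    T[:3,:3]=a if a.shape==(3,3) else R.from_quat(a).as_matrix();T[:3,3]=c['position'];return T
def rays(c,uv):
    K=np.array(c['intrinsics']);d=np.array([c['k1'],0,0,0,0],float)
    # drawn = ray*(1+k1 r^2): OpenCV radial model
    p=cv2.undistortPoints(np.array(uv,float).reshape(-1,1,2),K,d).reshape(-1,2)
    return np.c_[p[:,0],-p[:,1],-np.ones(len(p))]
def plane(c,T,uv,z):
    r=rays(c,uv)@T[:3,:3].T;o=T[:3,3]
    return o+r*((z-o[2])/r[:,2])[:,None]
def cloud(c,T):
    v,u=np.mgrid[0:400,0:640];r=rays(c,np.c_[u.ravel(),v.ravel()])
    P=(r*c['depth'].reshape(-1,1))@T[:3,:3].T+T[:3,3]
    P[c['depth'].ravel()==0]=np.nan
    return P.reshape(400,640,3)
E
python3 - <<'E'
from h import *
import pickle
s=sense();print({k:np.round(v,3).tolist() for k,v in s.items()})
for n in ['top','scene','wrist']:
    s=sense();c=capture(n);pickle.dump((c,s),open(n+'.pkl','wb'));T=pose(c,s);print(n,T.round(3).tolist(),c['k1'],np.array(c['intrinsics']).round(0).tolist())
    cv2.imwrite(f'pics/{n}0.png',c['frame'])
E
```

```text
{'t': 0.0, 'qpos': [1.272, 0.418, -0.01, 1.614, 0.005, 1.111, -0.053], 'joint_velocities': [-0.001, -0.001, 0.002, 0.001, 0.0, -0.002, -0.0], 'tau': [-0.003, -86.445, 0.678, -43.49, 0.019, 0.007, 0.0], 'ee_pos': [0.159, -0.604, 0.242], 'ee_rot': [0.432, 0.561, -0.431, 0.56], 'contact_force': [-0.22, -0.352, 0.16], 'moment': [0.002, 0.011, -0.001], 'grip_width': 0.085}
top [[0.004, 0.99, -0.139, 0.392], [-1.0, 0.003, -0.006, 0.003], [-0.006, 0.139, 0.99, 0.944], [0.0, 0.0, 0.0, 1.0]] -0.05745292053783224 [[362.0, 0.0, 318.0], [0.0, 362.0, 199.0], [0.0, 0.0, 1.0]]
scene [[0.322, -0.617, 0.718, 1.322], [0.947, 0.219, -0.237, -0.247], [-0.011, 0.756, 0.654, 0.844], [0.0, 0.0, 0.0, 1.0]] -0.11481223041984771 [[426.0, 0.0, 315.0], [0.0, 426.0, 205.0], [0.0, 0.0, 1.0]]
wrist [[0.254, 0.926, 0.278, 0.23], [-0.967, 0.244, 0.072, -0.587], [-0.001, -0.287, 0.958, 0.373], [0.0, 0.0, 0.0, 1.0]] -0.02123872048379695 [[323.0, 0.0, 314.0], [0.0, 323.0, 201.0], [0.0, 0.0, 1.0]]
```

View pics/top0.png

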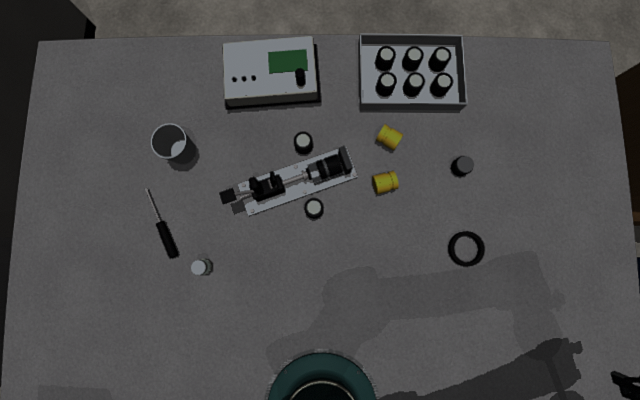

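View pics/scene0.png

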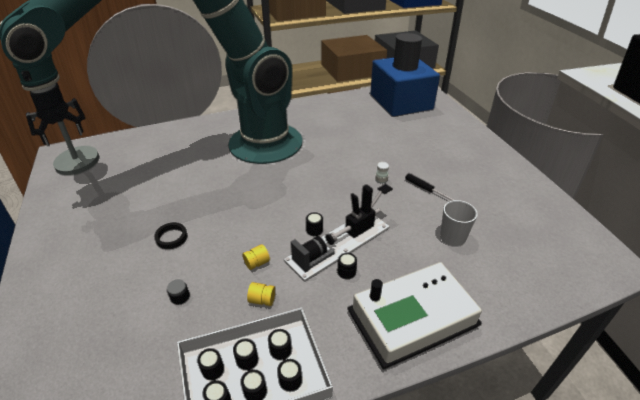

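The top view shows the clamp with its tab at (228,196) and end stop at (347,160). The spares are at (303,142) and (314,208), the yellow look-alikes at (390,137) and (385,183). In the scene view, grip and trigger stand at about (352,200) and (366,195). Next I measure the clamp frame.

```bash
python3 - <<'E'
from h import *
import pickle
for n in ['top','scene']:
    c,s=pickle.load(open(n+'.pkl','rb'));T=pose(c);P=cloud(c,T)
    g=c['frame'].astype(int);br=(g.min(2)>(110 if n=='top' else 150))
    ok=(P[...,0]>.35)&(P[...,0]<.65)&(P[...,1]>-.15)&(P[...,1]<.3)
    pl=ok&br&(abs(P[...,2]-.012)<.008)
    m=cv2.morphologyEx(pl.astype(np.uint8),cv2.MORPH_CLOSE,np.ones((9,9)))
    k,l,st,_=cv2.connectedComponentsWithStats(m);i=1+np.argmax(st[1:,4])
    v,u=np.where((l==i)&pl);W=plane(c,T,np.c_[u,v],.012)[:,:2]
    r=cv2.minAreaRect((W*1000).astype(np.float32));print(n,'plate',r,cv2.boxPoints(r).round(1).tolist(), 'medz',np.nanmedian(P[v,u,2]))
    # higher points
    ctr=np.array(r[0])/1000; b=cv2.boxPoints(r)/1000
    e=max([b[1]-b[0],b[2]-b[1]],key=np.linalg.norm);ax=e/np.linalg.norm(e); ax*= -np.sign(ax[1]);print('yaw',np.degrees(np.arctan2(ax[1],ax[0])))
    o=ctr-ax*.0825;ay=np.array([-ax[1],ax[0]]);print('origin',o)
    q=P.reshape(-1,3);d=q[:,:2]-o;X=d@ax;Y=d@ay;Z=q[:,2]
    sel=(abs(Y)<.05)&(X>-.13)&(X<.24)&(Z>.02)
    for a in np.arange(-.13,.24,.01):
        t=sel&(X>=a)&(X<a+.01)
        if t.sum()>3: print(round(a*1000),t.sum(),'zmax %.0f y %.0f..%.0f'%(1e3*np.percentile(Z[t],95),1e3*np.percentile(Y[t],5),1e3*np.percentile(Y[t],95)), 'ytop %.0f'%(1e3*np.median(Y[t&(Z>np.percentile(Z[t],80)-.004)])))
E
```

```text
top plate ((571.8025512695312, 64.45247650146484), (87.72716522216797, 300.8179931640625), 20.044818878173828) [[479.0, 190.6999969482422], [582.0999755859375, -91.9000015258789], [664.5999755859375, -61.79999923706055], [561.5, 220.8000030517578]] medz 0.010643756797484971
yaw -69.95518
origin [0.54352525 0.14195503]
-110 4 zmax 112 y -12..10 ytop -7
-100 56 zmax 115 y -13..14 ytop 0
-90 53 zmax 115 y -13..14 ytop 1
-80 57 zmax 115 y -13..14 ytop 1
-70 48 zmax 114 y -12..11 ytop 1
-60 36 zmax 103 y -4..5 ytop 0
-50 32 zmax 91 y -5..3 ytop -0
-40 39 zmax 84 y -19..14 ytop -1
-30 47 zmax 150 y -20..0 ytop -9
-20 107 zmax 154 y -19..11 ytop 0
-10 133 zmax 153 y -19..13 ytop -1
0 78 zmax 73 y -20..17 ytop -1
10 73 zmax 84 y -20..17 ytop 1
20 72 zmax 138 y -19..6 ytop 0
30 111 zmax 150 y -19..13 ytop 0
40 60 zmax 72 y -19..15 ytop -0
50 19 zmax 47 y -6..4 ytop -1
60 18 zmax 48 y -5..4 ytop 0
70 19 zmax 49 y -5..5 ytop -0
80 18 zmax 48 y -5..5 ytop -1
90 21 zmax 48 y -5..4 ytop 0
100 37 zmax 54 y -12..9 ytop -1
110 47 zmax 57 y -14..12 ytop 1
120 36 zmax 29 y -26..25 ytop 0
130 39 zmax 29
[... 974 characters left out ...]
0 ytop 9
10 53 zmax 81 y 9..20 ytop 13
20 128 zmax 110 y -12..19 ytop 7
30 172 zmax 150 y -12..19 ytop 2
40 149 zmax 72 y -16..18 ytop -1
50 15 zmax 48 y -3..6 ytop 0
60 13 zmax 49 y -5..4 ytop -1
70 17 zmax 48 y -5..5 ytop 0
80 14 zmax 49 y -5..5 ytop 2
90 12 zmax 54 y -6..9 ytop 2
100 30 zmax 55 y -8..11 ytop 1
110 77 zmax 57 y -13..13 ytop 2
120 14 zmax 36 y 1..26 ytop 23
130 13 zmax 28 y 14..27 ytop 24
140 59 zmax 65 y -10..24 ytop 3
150 95 zmax 66 y -12..25 ytop 0
160 64 zmax 67 y -14..25 ytop 3
170 82 zmax 67 y -11..25 ytop 3
180 82 zmax 67 y -12..26 ytop 1
190 73 zmax 67 y -9..26 ytop 3
200 59 zmax 81 y -25..29 ytop -1
210 183 zmax 81 y -25..29 ytop 3
220 154 zmax 78 y -27..24 ytop -2
```

```bash
python3 -m pendant '[[0,0,1,24,46,0,1],[0,0,1,24,46,0,1],[0,0,1,24,46,0,1],[0,0,1,24,46,0,1],[0,0,1,24,46,0,1]]' 20; python3 -m pendant '[[0,0,0,24,46,0,1],[0,0,0,24,46,0,1],[0,0,0,24,46,0,1],[0,0,0,24,46,0,1],[0,0,0,24,46,0,1]]'; python3 -m pendant '[[0,0,0,24,46,0,1],[0,0,0,24,46,0,1],[0,0,0,24,46,0,1],[0,0,0,24,46,0,1],[0,0,0,24,46,0,1]]'
```

```text
t: 0.78
ee_pos: [0.2799, -0.3727, 0.2423]
ee_rot: [0.407, 0.579, -0.407, 0.579]
contact_force: [0.5, -0.6, 0.5]
grip_width: 0.0851
t: 1.4
ee_pos: [0.3998, -0.1428, 0.2424]
ee_rot: [0.407, 0.578, -0.407, 0.578]
contact_force: [0.3, -1.0, 0.8]
grip_width: 0.0856
t: 2.02
ee_pos: [0.5199, 0.0871, 0.2422]
ee_rot: [0.407, 0.578, -0.407, 0.578]
contact_force: [1.3, -0.9, 0.6]
grip_width: 0.0855
```

```bash
python3 -m pendant '[[0,0,0,13,28,0,1],[0,0,0,12,27,0,1],[0,0,0,0,0,0,1]]'; python3 - <<'E'
from h import *
import pickle
s=sense();c=capture('wrist');T=pose(c,s);P=cloud(c,T);pickle.dump((c,s),open('w1.pkl','wb'))
print(s['ee_pos'],R.from_quat(s['ee_rot']).as_matrix().round(3).tolist(),T[:3,3])
o=np.array([.545,.142]);a=np.radians(-70);ax=np.array([np.cos(a),np.sin(a)]);ay=np.array([-ax[1],ax[0]])
d=P[...,:2]-o;X=d@ax;Y=d@ay;Z=P[...,2]
for nm,m in [('grip top',(Z>.145)&(X<.01)&(X>-.05)),('trig',(Z>.143)&(X>.01)&(X<.06)&(Z<.16)),('tab',(Z>.105)&(Z<.125)&(X<-.06)&(X>-.12)),('anvil',(Z>.075)&(Z<.09)&(X>.19)&(X<.23))]:
    m=m&(abs(Y)<.05)&(Z<.17)
    if m.sum()>5: print(nm,m.sum(),'x %.1f..%.1f y %.1f..%.1f z %.1f'%(*np.percentile(X[m]*1e3,[2,98]),*np.percentile(Y[m]*1e3,[2,98]),np.median(Z[m])*1e3))
cv2.imwrite('pics/w1.png',np.clip(c['frame'].astype(float)*1.6,0,255))
E
```

```text
t: 2.4
ee_pos: [0.5444, 0.1428, 0.2419]
ee_rot: [0.406, 0.579, -0.406, 0.579]
contact_force: [-0.5, -0.3, -0.6]
grip_width: 0.0852
[0.54436131 0.14279187 0.2418817 ] [[-0.001, 0.94, 0.341], [0.001, 0.341, -0.94], [-1.0, -0.0, -0.001]] [0.61269783 0.1662618  0.37353185]
grip top 877 x -22.4..-5.1 y -13.4..12.2 z 153.2
trig 429 x 27.7..36.8 y -12.2..10.1 z 150.3
tab 1470 x -99.8..-63.4 y -15.4..13.0 z 114.4
anvil 1184 x 203.3..219.1 y -28.7..27.7 z 79.8[ WARN:0@1.543] global loadsave.cpp:1063 imwrite_ Unsupported depth image for selected encoder is fallbacked to CV_8U.
```

View pics/w1.png

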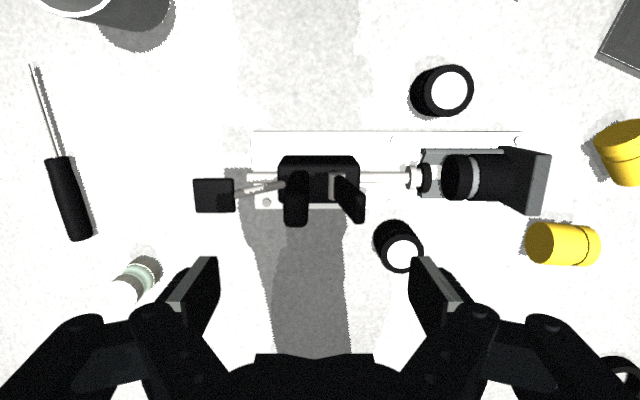

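Depth agrees with the drawing: grip top x -22..-5, trigger end 28..37, tab -100..-65, all centred on y ≈ 0. In the picture, nothing stands in the fingers' way. I go down over grip and trigger.

```bash
python3 -m pendant '[[0,0,0,1,-1,-30,1],[0,0,0,0,0,-30,1],[0,0,0,0,0,-30,1],[0,0,0,0,0,-30,0.85],[0,0,0,0,0,0,0.75]]' 20;python3 -m pendant '[[0,0,0,0,0,0,0.7],[0,0,0,0,0,0,0.7],[0,0,0,0,0,0,0.65],[0,0,0,0,0,0,0.65]]'
```

```text
t: 3.08
ee_pos: [0.5442, 0.1381, 0.1207]
ee_rot: [0.406, 0.579, -0.408, 0.577]
contact_force: [-0.5, -4.4, -1.4]
grip_width: 0.0641
t: 3.58
ee_pos: [0.5458, 0.1396, 0.1229]
ee_rot: [0.407, 0.578, -0.407, 0.579]
contact_force: [2.0, -4.1, 2.4]
grip_width: 0.0556
```

```bash
python3 -m pendant '[[0,0,0,0,0,0,0.6],[0,0,0,0,0,0,0.55],[0,0,0,0,0,0,0.52],[0,0,0,0,0,0,0.52]]'; python3 - <<'E'
from h import *
s=sense();c=capture('wrist');cv2.imwrite('pics/w2.png',cv2.convertScaleAbs(c['frame'],alpha=1.6))
E
```

```text
t: 4.08
ee_pos: [0.5447, 0.1432, 0.1236]
ee_rot: [0.407, 0.58, -0.405, 0.579]
contact_force: [-11.1, 11.5, 21.0]
grip_width: 0.0451
```

View pics/w2.png

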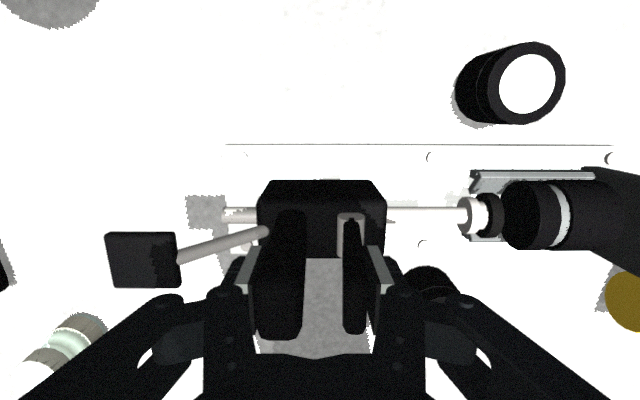

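Grip and trigger sit between the pads, the trigger (350,270) nearly squeezed and the jaw (490,215) moved closer to the cap (510,215). I add a helper that reads jaw and cap along the axis, then cycle.

```bash
cat > m.py <<'E'
from h import *
def prof(show=True):
    s=sense();c=capture('wrist');T=pose(c,s)
    o=np.array([.545,.142]);a=np.radians(-70);ax=np.array([np.cos(a),np.sin(a)]);ay=np.array([-ax[1],ax[0]])
    P=cloud(c,T);d=P[...,:2]-o;X=d@ax*1e3;Y=d@ay*1e3;Z=P[...,2]*1e3
    g=c['frame'].astype(int).mean(2)
    S='';Q=''
    for x in range(70,212,2):
        m=(X>=x)&(X<x+2)&(abs(Y)<6)&(Z>35)
        S+='%d:%s '%(x,'%.0f/%.0f'%(np.percentile(Z[m],90),np.median(g[m&(Z>np.percentile(Z[m],90)-2)])) if m.sum()>2 else '-')
    print('t',round(s['t'],2),'w',round(s['grip_width']*1e3,1),'F',s['contact_force'].round(1) if hasattr(s['contact_force'],'round') else s['contact_force']);print(S)
    f=c['frame'][120:320,400:640];cv2.imwrite('pics/p%05d.png'%(s['t']*100),cv2.resize(cv2.convertScaleAbs(f,alpha=2.5),None,fx=3,fy=3))
E
python3 -c "from m import *;prof()"
python3 -m pendant '[[0,0,0,0,0,0,0.62],[0,0,0,0,0,0,0.72],[0,0,0,0,0,0,0.72],[0,0,0,0,0,0,0.72]]'; python3 -c "from m import *;prof()"
```

```text
t 4.12 w 44.9 F [-12.2  12.9  21.3]
70:48/201 72:48/200 74:49/202 76:48/197 78:48/203 80:48/216 82:48/217 84:48/219 86:48/216 88:48/218 90:48/216 92:48/216 94:48/218 96:48/215 98:48/212 100:48/215 102:49/200 104:55/192 106:56/219 108:55/219 110:54/213 112:52/216 114:56/7 116:58/25 118:58/30 120:58/30 122:58/29 124:57/24 126:- 128:- 130:- 132:- 134:- 136:- 138:- 140:63/5 142:66/23 144:67/23 146:67/23 148:67/23 150:67/23 152:67/23 154:66/23 156:65/132 158:64/138 160:64/136 162:67/18 164:68/23 166:67/23 168:67/23 170:67/23 172:67/23 174:67/23 176:67/23 178:67/23 180:67/23 182:67/22 184:67/22 186:67/22 188:67/22 190:67/22 192:67/22 194:67/22 196:67/22 198:- 200:- 202:69/20 204:68/18 206:- 208:- 210:- 
t: 4.68
ee_pos: [0.5454, 0.1391, 0.122]
ee_rot: [0.407, 0.578, -0.407, 0.578]
contact_force: [1.9, -3.0, -2.0]
grip_width: 0.0616
t 4.67 w 61.6 F [ 1.9 -3.  -2. ]
70:48/201 72:48/201 74:48/201 76:48/201 78:48/200 80:48/203 82:48/216 84:48/216 86:48/215 88:48/216 90:48/215 92:48/217 94:48/219 96:49/217 98:48/216 100:48/215 102:48/201 104:55/197 106:55/218 108:55/219 110:54/212 112:52/217 114:55/9 116:58/25 118:58/30 120:58/29 122:58/30 124:57/21 126:- 128:- 130:- 132:- 134:- 136:- 138:- 140:64/8 142:66/25 144:67/24 146:67/24 148:67/24 150:67/23 152:67/23 154:66/23 156:65/118 158:64/138 160:65/138 162:67/17 164:67/22 166:67/23 168:67/22 170:67/23 172:67/22 174:67/22 176:67/23 178:68/21 180:67/22 182:67/23 184:67/23 186:67/23 188:67/23 190:67/23 192:67/22 194:67/22 196:66/21 198:- 200:- 202:72/19 204:71/19 206:- 208:- 210:-
```

```bash
python3 -m pendant '[[0,0,0,0,0,0,0.6],[0,0,0,0,0,0,0.52],[0,0,0,0,0,0,0.52]]'; python3 -m pendant '[[0,0,0,0,0,0,0.62],[0,0,0,0,0,0,0.72],[0,0,0,0,0,0,0.72]]'; python3 -c "from m import *;prof()"
```

```text
t: 5.1
ee_pos: [0.5446, 0.1428, 0.1234]
ee_rot: [0.407, 0.58, -0.405, 0.578]
contact_force: [-13.2, 12.8, 18.9]
grip_width: 0.0457
t: 5.48
ee_pos: [0.5455, 0.1391, 0.1221]
ee_rot: [0.407, 0.578, -0.407, 0.578]
contact_force: [2.2, -2.9, -1.1]
grip_width: 0.0613
t 5.47 w 61.3 F [ 2.2 -2.9 -1.1]
70:48/202 72:48/201 74:48/202 76:48/201 78:48/199 80:48/213 82:48/216 84:48/219 86:48/215 88:48/216 90:48/218 92:48/218 94:48/215 96:48/215 98:48/214 100:48/211 102:49/212 104:48/217 106:48/214 108:55/78 110:55/215 112:55/218 114:55/218 116:52/215 118:52/217 120:57/11 122:58/29 124:58/30 126:58/30 128:58/26 130:- 132:- 134:- 136:- 138:- 140:65/6 142:66/24 144:67/23 146:67/24 148:67/23 150:67/23 152:67/22 154:66/24 156:65/125 158:64/138 160:65/138 162:67/14 164:67/23 166:67/23 168:67/23 170:67/23 172:67/23 174:67/23 176:67/23 178:67/23 180:67/23 182:67/22 184:67/23 186:67/23 188:67/22 190:67/22 192:67/22 194:67/22 196:67/22 198:- 200:- 202:71/20 204:71/18 206:- 208:- 210:-
```

```bash
python3 -m pendant '[[0,0,0,-1.2,3.4,0,0.65],[0,0,0,0,0,0,0.58],[0,0,0,0,0,0,0.5],[0,0,0,0,0,0,0.5]]'; python3 -m pendant '[[0,0,0,0,0,0,0.62],[0,0,0,0,0,0,0.74],[0,0,0,0,0,0,0.74]]'; python3 -c "from m import *;prof()"
```

```text
t: 6.02
ee_pos: [0.5441, 0.1442, 0.1231]
ee_rot: [0.407, 0.579, -0.406, 0.579]
contact_force: [-5.5, 1.9, 11.8]
grip_width: 0.043
t: 6.4
ee_pos: [0.5442, 0.1425, 0.1221]
ee_rot: [0.407, 0.578, -0.407, 0.578]
contact_force: [1.3, -3.3, -0.9]
grip_width: 0.0632
t 6.4 w 63.2 F [ 1.3 -3.3 -0.9]
70:48/202 72:48/198 74:48/201 76:48/202 78:48/202 80:48/214 82:48/216 84:48/216 86:48/218 88:48/218 90:48/215 92:48/217 94:48/215 96:48/215 98:48/213 100:48/217 102:48/215 104:48/215 106:48/216 108:48/204 110:48/211 112:48/216 114:48/211 116:54/76 118:55/214 120:55/217 122:55/218 124:53/218 126:52/215 128:57/13 130:58/30 132:58/30 134:58/29 136:58/30 138:- 140:64/7 142:66/23 144:67/24 146:67/24 148:67/23 150:67/23 152:67/23 154:66/23 156:65/128 158:64/138 160:65/138 162:67/16 164:67/23 166:68/23 168:67/23 170:67/23 172:67/22 174:67/23 176:67/23 178:67/23 180:67/23 182:67/22 184:67/22 186:67/22 188:67/22 190:67/22 192:67/22 194:67/22 196:67/21 198:- 200:- 202:68/19 204:68/19 206:- 208:- 210:-
```

```bash
python3 -m pendant '[[0,0,0,0,0,0,0.65],[0,0,0,0,0,0,0.58],[0,0,0,0,0,0,0.5],[0,0,0,0,0,0,0.5]]'; python3 -m pendant '[[0,0,0,0,0,0,0.62],[0,0,0,0,0,0,0.74],[0,0,0,0,0,0,0.74]]'; python3 -c "from m import *;prof()"
```

```text
t: 6.95
ee_pos: [0.544, 0.1442, 0.1231]
ee_rot: [0.407, 0.579, -0.406, 0.579]
contact_force: [-6.4, 0.9, 15.1]
grip_width: 0.0431
t: 7.32
ee_pos: [0.5442, 0.1426, 0.1221]
ee_rot: [0.407, 0.578, -0.407, 0.578]
contact_force: [1.6, -3.2, -1.5]
grip_width: 0.0635
t 7.33 w 63.5 F [ 1.6 -3.2 -1.5]
70:48/200 72:48/200 74:48/201 76:48/201 78:48/202 80:48/208 82:48/217 84:48/218 86:49/218 88:48/216 90:48/217 92:48/217 94:48/214 96:48/215 98:48/215 100:48/216 102:48/216 104:48/211 106:48/217 108:48/204 110:48/215 112:48/214 114:48/206 116:48/214 118:49/213 120:48/215 122:54/54 124:55/214 126:55/217 128:55/216 130:54/213 132:52/215 134:57/11 136:58/28 138:58/30 140:58/29 142:65/7 144:67/25 146:66/23 148:67/23 150:67/24 152:67/23 154:67/23 156:66/23 158:65/131 160:64/137 162:64/136 164:67/17 166:67/23 168:67/22 170:67/22 172:67/22 174:67/23 176:67/22 178:67/23 180:68/22 182:67/23 184:68/22 186:67/22 188:67/23 190:67/22 192:67/22 194:67/22 196:67/22 198:67/21 200:- 202:69/18 204:68/20 206:- 208:- 210:-
```

```bash
python3 -m pendant '[[0,0,0,0,0,0,0.65],[0,0,0,0,0,0,0.58],[0,0,0,0,0,0,0.5],[0,0,0,0,0,0,0.5]]'; python3 -m pendant '[[0,0,0,0,0,0,0.62],[0,0,0,0,0,0,0.74],[0,0,0,0,0,0,0.74]]'; python3 -c "from m import *;prof()"
```

```text
t: 7.88
ee_pos: [0.5441, 0.1441, 0.1231]
ee_rot: [0.407, 0.579, -0.406, 0.579]
contact_force: [-6.2, 0.3, 14.6]
grip_width: 0.0429
t: 8.25
ee_pos: [0.5442, 0.1426, 0.1221]
ee_rot: [0.407, 0.578, -0.407, 0.578]
contact_force: [2.0, -4.1, -1.4]
grip_width: 0.0634
t 8.25 w 63.4 F [ 2.  -4.1 -1.4]
70:48/197 72:48/202 74:48/200 76:49/203 78:48/203 80:48/214 82:49/217 84:48/217 86:48/216 88:48/214 90:48/218 92:48/218 94:48/214 96:48/217 98:48/216 100:48/216 102:48/216 104:48/215 106:48/210 108:48/207 110:48/215 112:48/216 114:48/203 116:48/211 118:48/214 120:48/211 122:48/214 124:48/212 126:49/213 128:54/58 130:55/213 132:55/216 134:55/216 136:53/216 138:53/214 140:57/15 142:58/29 144:58/29 146:58/30 148:66/22 150:67/23 152:67/23 154:67/22 156:67/24 158:67/24 160:67/23 162:67/83 164:65/137 166:64/138 168:67/10 170:67/22 172:67/22 174:67/22 176:67/22 178:67/22 180:67/23 182:67/23 184:67/22 186:67/22 188:67/21 190:67/22 192:67/23 194:68/22 196:67/22 198:67/22 200:67/22 202:69/19 204:69/19 206:- 208:- 210:-
```

```bash
python3 -m pendant '[[0,0,0,0,0,0,0.65],[0,0,0,0,0,0,0.58],[0,0,0,0,0,0,0.53],[0,0,0,0,0,0,0.53]]'; python3 -m pendant '[[0,0,0,0,0,0,0.62],[0,0,0,0,0,0,0.74],[0,0,0,0,0,0,0.74]]'; python3 -c "from m import *;prof()"
```

```text
t: 8.8
ee_pos: [0.5445, 0.1429, 0.123]
ee_rot: [0.407, 0.578, -0.407, 0.579]
contact_force: [-1.9, -3.3, 12.4]
grip_width: 0.0456
t: 9.18
ee_pos: [0.5441, 0.143, 0.1221]
ee_rot: [0.407, 0.579, -0.407, 0.578]
contact_force: [0.9, -2.7, -2.0]
grip_width: 0.0632
t 9.18 w 63.2 F [ 0.9 -2.7 -2. ]
70:48/202 72:48/201 74:48/200 76:48/201 78:48/201 80:48/215 82:48/218 84:48/212 86:48/214 88:48/216 90:48/216 92:48/217 94:48/214 96:48/218 98:48/212 100:48/217 102:48/215 104:48/216 106:48/214 108:48/209 110:48/215 112:48/213 114:51/51 116:54/195 118:55/216 120:55/217 122:55/217 124:52/216 126:53/212 128:57/22 130:58/30 132:58/30 134:58/28 136:57/25 138:- 140:- 142:- 144:- 146:- 148:- 150:65/8 152:65/12 154:67/24 156:67/23 158:67/23 160:67/23 162:67/23 164:66/23 166:65/58 168:66/11 170:67/22 172:67/23 174:67/23 176:67/22 178:67/23 180:67/23 182:68/22 184:67/22 186:67/22 188:67/23 190:67/22 192:68/22 194:67/22 196:67/22 198:67/22 200:67/22 202:69/20 204:68/18 206:- 208:- 210:-
```

```bash
python3 -c "
from m import *
prof();s=sense();c=capture('wrist');cv2.imwrite('pics/w3.png',cv2.convertScaleAbs(c['frame'],alpha=1.8));prof()"
```

```text
t 9.22 w 63.2 F [ 1.9 -2.5 -1.8]
70:48/202 72:48/201 74:48/199 76:48/200 78:48/204 80:48/212 82:48/218 84:48/214 86:48/211 88:48/217 90:48/215 92:48/218 94:48/218 96:48/215 98:48/217 100:48/216 102:48/211 104:49/216 106:48/214 108:48/204 110:48/214 112:54/55 114:55/211 116:55/218 118:55/217 120:53/213 122:52/215 124:56/11 126:58/29 128:58/30 130:58/30 132:58/29 134:- 136:- 138:- 140:- 142:- 144:- 146:- 148:- 150:64/5 152:65/13 154:67/23 156:67/23 158:67/23 160:67/23 162:67/22 164:67/22 166:66/50 168:66/14 170:67/21 172:68/21 174:67/23 176:67/22 178:67/22 180:67/22 182:68/22 184:67/22 186:67/22 188:67/22 190:67/22 192:67/23 194:67/22 196:67/22 198:67/21 200:67/21 202:68/20 204:68/18 206:- 208:- 210:- 
t 9.32 w 63.1 F [ 1.5 -4.1 -2.2]
70:48/202 72:48/199 74:48/201 76:48/201 78:48/207 80:49/218 82:48/217 84:48/215 86:48/208 88:48/214 90:48/216 92:48/217 94:48/218 96:48/216 98:48/213 100:49/216 102:48/204 104:49/216 106:48/213 108:48/208 110:55/147 112:55/216 114:56/218 116:55/218 118:52/216 120:52/214 122:58/16 124:58/30 126:58/30 128:58/29 130:58/25 132:- 134:- 136:- 138:- 140:- 142:- 144:- 146:- 148:- 150:64/5 152:65/12 154:67/24 156:67/24 158:67/23 160:67/23 162:67/23 164:67/23 166:66/68 168:67/11 170:67/21 172:68/23 174:67/22 176:67/22 178:67/22 180:67/22 182:67/22 184:67/23 186:67/22 188:67/22 190:67/22 192:67/22 194:67/22 196:67/21 198:67/22 200:68/22 202:69/19 204:68/19 206:- 208:- 210:-
```

View pics/w3.png

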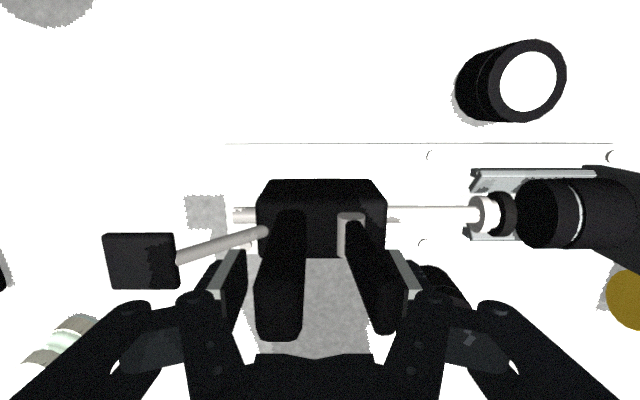

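The ram is creeping back although nothing visibly presses the tab at (140,262). The left finger's link at (200,300) is close to it, so I compare the tab's height with before and watch the ram.

```bash
cat >> m.py <<'E'
def tab():
    s=sense();c=capture('wrist');T=pose(c,s)
    o=np.array([.545,.142]);a=np.radians(-70);ax=np.array([np.cos(a),np.sin(a)]);ay=np.array([-ax[1],ax[0]])
    P=cloud(c,T);d=P[...,:2]-o;X=d@ax*1e3;Y=d@ay*1e3;Z=P[...,2]*1e3
    def x(m,p=(2,98)): return np.percentile(X[m],p).round(1) if m.sum()>5 else None
    m=(abs(Y)<14)&(X<-62)&(X>-125)&(Z>92)&(Z<122)
    k=np.polyfit(X[m],Z[m],1) if m.sum()>30 else [0,0]
    print('t',round(s['t'],2),'w',round(s['grip_width']*1e3,1),'tab x',x(m),'z',np.median(Z[m]).round(1),'slope',round(k[0],3),'tail',x((abs(Y)<6)&(X<-38)&(X>-120)&(Z>35)&(Z<52)),'jaw',x((abs(Y)<6)&(X>80)&(X<160)&(Z>53)&(Z<60.5)),'cap',x((abs(Y)<6)&(X>130)&(X<160)&(Z>65)&(Z<70),(1,)))
E
python3 -c "
from m import *
tab();tab()"; python3 -m pendant '[[0,0,0,0,0,0,0.7]]';python3 -c "
from m import *
tab()"
```

```text
t 9.38 w 63.3 tab x [-100.6  -64. ] z 113.6 slope -0.084 tail [-57.4 -40.7] jaw [110.  153.6] cap [151.9]
t 9.43 w 63.3 tab x [-100.5  -64. ] z 113.6 slope -0.083 tail [-58.1 -40.6] jaw [109.6 153.5] cap [152.]
t: 9.6
ee_pos: [0.5443, 0.143, 0.1224]
ee_rot: [0.407, 0.578, -0.407, 0.578]
contact_force: [0.2, -1.7, 0.9]
grip_width: 0.0597
t 9.6 w 59.7 tab x [-99.7 -63.7] z 114.4 slope -0.089 tail [-57.5 -40.6] jaw [110.1 153.5] cap [151.9]
```

The tab reads 0.8 mm lower at 63 mm opening than at 60 mm. So the back of the opening grip-side finger nudged the tab and freed the ram, while the cap kept its progress. From now on I shift the hand forward 6 mm while opening, which also frees the trigger fully.

```bash
python3 -m pendant '[[0,0,0,2,-5.6,0,0.71],[0,0,0,0,0,0,0.73]]';python3 -c "
from m import *
tab()";  python3 -m pendant '[[0,0,0,-1,2.8,0,0.62],[0,0,0,-1,2.8,0,0.54],[0,0,0,0,0,0,0.5],[0,0,0,0,0,0,0.5]]';python3 -m pendant '[[0,0,0,1,-2.8,0,0.6],[0,0,0,1,-2.8,0,0.71],[0,0,0,0,0,0,0.73]]';python3 -c "
from m import *
tab()"
```

```text
t: 9.9
ee_pos: [0.5463, 0.1371, 0.1222]
ee_rot: [0.407, 0.578, -0.407, 0.578]
contact_force: [-0.1, -0.9, 0.8]
grip_width: 0.0626
t 9.9 w 62.6 tab x [-99.6 -63.9] z 114.3 slope -0.093 tail [-56.9 -41.3] jaw [110.6 153.4] cap [152.1]
t: 10.45
ee_pos: [0.5443, 0.1443, 0.1232]
ee_rot: [0.407, 0.579, -0.406, 0.579]
contact_force: [-3.6, 1.2, 13.8]
grip_width: 0.0429
t: 10.82
ee_pos: [0.5462, 0.1371, 0.1221]
ee_rot: [0.407, 0.578, -0.407, 0.578]
contact_force: [0.4, -0.1, -0.1]
grip_width: 0.0624
t 10.82 w 62.4 tab x [-99.5 -63.9] z 114.2 slope -0.092 tail [-49.6 -41.1] jaw [118.1 153.4] cap [151.9]
```

```bash
python3 -m pendant '[[0,0,0,-1,2.8,0,0.62],[0,0,0,-1,2.8,0,0.54],[0,0,0,0,0,0,0.5],[0,0,0,0,0,0,0.5]]';python3 -m pendant '[[0,0,0,1,-2.8,0,0.6],[0,0,0,1,-2.8,0,0.71],[0,0,0,0,0,0,0.73]]';python3 -c "
from m import *
tab();prof()"
```

```text
t: 11.38
ee_pos: [0.5443, 0.1442, 0.1232]
ee_rot: [0.407, 0.579, -0.406, 0.579]
contact_force: [-4.3, 3.8, 13.0]
grip_width: 0.0432
t: 11.75
ee_pos: [0.5462, 0.1371, 0.1221]
ee_rot: [0.407, 0.578, -0.407, 0.578]
contact_force: [-0.2, 0.1, -0.4]
grip_width: 0.0623
t 11.75 w 62.3 tab x [-99.6 -63.8] z 114.3 slope -0.093 tail [-42.3 -41. ] jaw [125.4 153.3] cap [152.]
t 11.8 w 62.6 F [ 0.6 -1.1  0.3]
70:48/202 72:48/203 74:48/200 76:48/200 78:48/200 80:48/200 82:49/215 84:48/217 86:48/214 88:48/216 90:48/218 92:48/218 94:48/216 96:48/218 98:48/214 100:48/218 102:48/211 104:48/215 106:48/214 108:48/206 110:48/215 112:48/214 114:48/203 116:48/212 118:48/214 120:48/212 122:48/215 124:54/54 126:55/213 128:55/217 130:55/217 132:53/214 134:52/207 136:56/9 138:58/28 140:58/29 142:58/30 144:58/28 146:- 148:- 150:63/10 152:65/17 154:67/23 156:67/24 158:67/24 160:67/24 162:67/23 164:67/23 166:66/78 168:67/12 170:67/22 172:67/22 174:67/23 176:67/22 178:67/23 180:67/23 182:67/22 184:67/23 186:68/23 188:67/22 190:67/23 192:67/22 194:67/22 196:67/21 198:67/21 200:67/22 202:74/19 204:73/19 206:- 208:- 210:-
```

Jaw is about 5 mm from the cap, with about 3 mm of neck left. The last stroke I do gradually, with the grip-side finger kept clear of the grip so that the wrist force shows the trigger force.

```bash
python3 -m pendant '[[0,0,0,-0.34,0.94,0,0.71],[0,0,0,-0.34,0.94,0,0.685],[0,0,0,-0.34,0.94,0,0.66],[0,0,0,-0.34,0.94,0,0.635],[0,0,0,0,0,0,0.635]]'; python3 -c "
from m import *
tab()"
```

```text
t: 12.48
ee_pos: [0.5448, 0.1414, 0.1223]
ee_rot: [0.407, 0.578, -0.407, 0.578]
contact_force: [1.5, -3.0, 2.3]
grip_width: 0.0545
t 12.47 w 54.5 tab x [-100.1  -63.9] z 114.0 slope -0.087 tail None jaw [128.5 153.5] cap [151.7]
```

```bash
python3 -m pendant '[[0,0,0,-0.34,0.94,0,0.61],[0,0,0,-0.34,0.94,0,0.59],[0,0,0,0,0,0,0.59]]'; python3 -c "
from m import *
tab()"; python3 -m pendant '[[0,0,0,-0.34,0.94,0,0.57],[0,0,0,0,0,0,0.57]]'; python3 -c "
from m import *
tab()"
```

```text
t: 12.9
ee_pos: [0.5442, 0.1428, 0.1223]
ee_rot: [0.407, 0.578, -0.407, 0.578]
contact_force: [1.5, -5.0, 4.1]
grip_width: 0.0503
t 12.9 w 50.3 tab x [-100.   -63.9] z 114.2 slope -0.09 tail None jaw [129.9 153.5] cap [151.8]
t: 13.2
ee_pos: [0.5441, 0.1433, 0.1224]
ee_rot: [0.407, 0.578, -0.407, 0.579]
contact_force: [2.6, -8.1, 5.9]
grip_width: 0.049
t 13.2 w 49.0 tab x [-100.4  -63.9] z 113.7 slope -0.086 tail None jaw [130.4 153.5] cap [151.5]
```

```bash
python3 -m pendant '[[0,0,0,-0.34,0.94,0,0.55],[0,0,0,0,0,0,0.55]]'; python3 -m pendant '[[0,0,0,-0.2,0.6,0,0.535],[0,0,0,0,0,0,0.535]]'; python3 -c "
from m import *
tab();prof()"
```

```text
t: 13.5
ee_pos: [0.5439, 0.1442, 0.1226]
ee_rot: [0.407, 0.578, -0.407, 0.579]
contact_force: [2.4, -8.0, 7.6]
grip_width: 0.0473
t: 13.75
ee_pos: [0.5437, 0.1448, 0.1226]
ee_rot: [0.407, 0.578, -0.407, 0.579]
contact_force: [2.3, -9.0, 8.8]
grip_width: 0.046
t 13.75 w 46.0 tab x [-100.3  -63.8] z 113.8 slope -0.087 tail None jaw [132.4 153.3] cap [151.8]
t 13.8 w 45.9 F [ 1.7 -8.7  8.3]
70:48/194 72:48/200 74:48/203 76:48/203 78:48/216 80:48/218 82:48/218 84:48/216 86:48/212 88:48/218 90:48/216 92:49/217 94:48/218 96:48/213 98:48/214 100:48/218 102:48/204 104:48/216 106:48/214 108:48/214 110:48/208 112:48/216 114:48/211 116:48/203 118:48/213 120:48/212 122:48/215 124:48/214 126:48/210 128:48/211 130:49/170 132:55/190 134:55/217 136:56/216 138:54/217 140:52/216 142:56/10 144:58/25 146:58/29 148:58/29 150:64/10 152:66/20 154:67/24 156:66/22 158:66/23 160:67/22 162:67/22 164:67/22 166:66/40 168:66/11 170:67/21 172:67/23 174:67/21 176:67/23 178:67/22 180:67/22 182:67/22 184:67/22 186:67/23 188:67/22 190:67/22 192:67/22 194:67/22 196:67/22 198:67/23 200:67/22 202:67/19 204:67/17 206:- 208:- 210:-
```

```bash
python3 -m pendant '[[0,0,0,1.3,-3.7,0,0.61],[0,0,0,1.4,-3.8,0,0.71],[0,0,0,0,0,0,0.73]]';python3 -c "
from m import *
tab()"; python3 -m pendant '[[0,0,0,-0.34,0.94,0,0.71],[0,0,0,-0.34,0.94,0,0.69],[0,0,0,-0.17,0.5,0,0.67],[0,0,0,0,0,0,0.67]]'; python3 -c "
from m import *
tab()"
```

```text
t: 14.22
ee_pos: [0.5458, 0.1379, 0.122]
ee_rot: [0.407, 0.579, -0.407, 0.578]
contact_force: [0.7, -1.8, -0.4]
grip_width: 0.0624
t 14.22 w 62.4 tab x [-99.8 -63.9] z 114.0 slope -0.087 tail None jaw [132.3 153.4] cap [152.5]
t: 14.78
ee_pos: [0.5456, 0.1396, 0.1226]
ee_rot: [0.407, 0.578, -0.407, 0.579]
contact_force: [-0.0, -8.1, 5.8]
grip_width: 0.0574
t 14.78 w 57.4 tab x [-99.7 -63.8] z 114.1 slope -0.091 tail None jaw [133.6 153.4] cap [152.2]
```

```bash
python3 -m pendant '[[0,0,0,-0.34,0.94,0,0.645],[0,0,0,0,0,0,0.645]]'; python3 -m pendant '[[0,0,0,-0.34,0.94,0,0.62],[0,0,0,0,0,0,0.62]]'; python3 -c "
from m import *
tab();prof()"
```

```text
t: 15.08
ee_pos: [0.5453, 0.1406, 0.1227]
ee_rot: [0.407, 0.578, -0.407, 0.579]
contact_force: [2.0, -7.2, 6.4]
grip_width: 0.0551
t: 15.32
ee_pos: [0.545, 0.1416, 0.1227]
ee_rot: [0.407, 0.578, -0.407, 0.579]
contact_force: [2.2, -7.1, 4.8]
grip_width: 0.0533
t 15.32 w 53.3 tab x [-100.   -63.9] z 114.2 slope -0.087 tail None jaw [135.2 155. ] cap [153.1]
t 15.38 w 52.7 F [ 2.4 -7.   5.6]
70:49/204 72:48/197 74:48/201 76:49/201 78:48/201 80:48/212 82:48/217 84:48/216 86:49/212 88:48/217 90:48/218 92:48/217 94:48/216 96:48/209 98:48/217 100:48/211 102:48/217 104:48/216 106:48/216 108:48/210 110:49/215 112:48/211 114:48/211 116:48/214 118:48/213 120:48/212 122:49/215 124:48/212 126:48/215 128:48/211 130:48/213 132:48/207 134:54/124 136:55/216 138:55/215 140:55/214 142:53/214 144:57/8 146:58/26 148:58/29 150:58/30 152:66/7 154:66/22 156:67/23 158:67/23 160:67/24 162:67/23 164:67/22 166:66/23 168:67/9 170:67/22 172:67/23 174:67/22 176:67/22 178:67/23 180:67/23 182:67/23 184:67/22 186:67/22 188:67/22 190:67/22 192:67/22 194:67/22 196:67/22 198:67/22 200:67/22 202:70/18 204:71/20 206:- 208:- 210:-
```

```bash
for i in 1; do python3 -m pendant '[[0,0,0,-0.34,0.94,0,0.6],[0,0,0,0,0,0,0.6]]'; done; python3 -m pendant '[[0,0,0,-0.2,0.6,0,0.585],[0,0,0,0,0,0,0.585]]'; python3 -c "
from m import *
tab();prof()"
```

```text
t: 15.68
ee_pos: [0.5448, 0.1425, 0.1227]
ee_rot: [0.407, 0.578, -0.407, 0.579]
contact_force: [1.3, -8.5, 7.2]
grip_width: 0.0513
t: 15.92
ee_pos: [0.5447, 0.1427, 0.1227]
ee_rot: [0.407, 0.578, -0.407, 0.579]
contact_force: [2.5, -8.8, 5.4]
grip_width: 0.0498
t 15.93 w 49.8 tab x [-100.  -64.] z 114.2 slope -0.087 tail None jaw [136.2 155.8] cap [154.7]
t 15.97 w 50.0 F [ 3.  -9.8  6.5]
70:48/198 72:48/201 74:49/203 76:48/201 78:48/206 80:48/212 82:48/217 84:48/216 86:48/211 88:48/216 90:48/218 92:48/215 94:48/211 96:48/212 98:48/218 100:48/216 102:48/217 104:48/212 106:48/215 108:48/210 110:48/210 112:48/212 114:48/216 116:48/209 118:49/214 120:48/216 122:48/210 124:48/215 126:48/215 128:48/216 130:48/203 132:48/213 134:53/53 136:55/198 138:55/216 140:55/214 142:53/215 144:53/214 146:57/12 148:58/29 150:58/29 152:58/29 154:66/11 156:67/23 158:67/23 160:67/24 162:67/23 164:67/23 166:67/22 168:67/15 170:67/22 172:67/22 174:67/23 176:67/22 178:67/22 180:67/23 182:67/22 184:67/23 186:67/23 188:67/22 190:68/23 192:68/22 194:67/21 196:67/22 198:67/23 200:67/22 202:70/20 204:70/19 206:- 208:- 210:-
```

```bash
python3 -m pendant '[[0,0,0,-0.2,0.6,0,0.57],[0,0,0,0,0,0,0.57]]';python3 -m pendant '[[0,0,0,-0.2,0.6,0,0.555],[0,0,0,0,0,0,0.555]]'; python3 -c "
from m import *
tab()"
```

```text
t: 16.27
ee_pos: [0.5447, 0.1427, 0.1228]
ee_rot: [0.407, 0.577, -0.408, 0.579]
contact_force: [4.1, -13.3, 8.0]
grip_width: 0.0489
t: 16.52
ee_pos: [0.5447, 0.1431, 0.1229]
ee_rot: [0.407, 0.577, -0.408, 0.579]
contact_force: [3.4, -13.4, 10.6]
grip_width: 0.0476
t 16.52 w 47.6 tab x [-100.1  -63.9] z 114.1 slope -0.089 tail None jaw [136.5 156.7] cap [155.3]
```

14 N on the trigger with the jaw stalled: snug. Now let go, well clear of both sides, and look.

```bash
python3 -m pendant '[[0,0,0,0.7,-1.9,0,0.6],[0,0,0,1,-2.9,0,0.7],[0,0,0,1.1,-3,0,0.77],[0,0,0,0,0,0,0.79],[0,0,0,0,0,0,0.79]]';python3 -m pendant '[[0,0,0,0,0,0,0.79],[0,0,0,0,0,0,0.79]]'; python3 -c "
from m import *
tab();prof()
s=sense();c=capture('wrist');cv2.imwrite('pics/w4.png',cv2.convertScaleAbs(c['frame'],alpha=1.8))"
```

```text
t: 17.2
ee_pos: [0.5462, 0.1375, 0.1222]
ee_rot: [0.407, 0.579, -0.407, 0.578]
contact_force: [0.4, 0.1, -0.1]
grip_width: 0.0675
t: 17.45
ee_pos: [0.5462, 0.1374, 0.1223]
ee_rot: [0.407, 0.578, -0.407, 0.578]
contact_force: [0.5, 0.3, -0.1]
grip_width: 0.0675
t 17.45 w 67.5 tab x [-98.9 -64. ] z 114.9 slope -0.095 tail None jaw [136.6 157. ] cap [155.]
t 17.5 w 67.4 F [0.3 0.2 0.2]
70:48/201 72:49/200 74:48/200 76:48/200 78:48/200 80:48/203 82:48/210 84:48/218 86:48/213 88:48/218 90:48/217 92:48/218 94:48/210 96:48/217 98:48/218 100:48/215 102:48/216 104:48/215 106:48/217 108:48/213 110:48/210 112:48/215 114:48/206 116:48/204 118:48/211 120:48/215 122:48/215 124:48/208 126:48/212 128:48/210 130:48/212 132:48/215 134:48/207 136:54/151 138:56/216 140:55/214 142:54/214 144:52/212 146:57/10 148:58/27 150:58/29 152:58/29 154:66/9 156:66/23 158:67/23 160:67/23 162:67/23 164:67/23 166:67/22 168:67/22 170:67/21 172:67/23 174:67/23 176:67/23 178:67/23 180:67/22 182:67/23 184:68/23 186:67/23 188:67/23 190:67/23 192:67/22 194:67/22 196:67/21 198:67/21 200:67/22 202:74/19 204:74/19 206:- 208:- 210:-
```

View pics/w4.png

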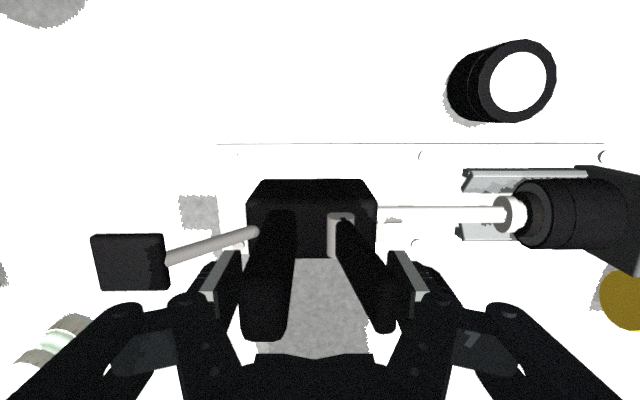

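The neck no longer shows (seam at about x = 167, pixel (575,212)). The jaw presses the cap and the trigger leans free at (365,270). I open a little further, hold a moment, lift, shut the fingers and go over the tab.

```bash
python3 -m pendant '[[0,0,0,1,-2.8,0,0.88],[0,0,0,0,0,0,0.88],[0,0,0,0,0,0,0.88],[0,0,0,0,0,0,0.88],[0,0,0,0,0,30,0.9]]';python3 -c "
from m import *
tab()"; python3 -m pendant '[[0,0,0,0,0,30,0.9],[0,0,0,0,0,20,0.9],[0,0,0,-11,30,0,0.4],[0,0,0,-11,30,0,0],[0,0,0,-11,30,0,0]]'; python3 -m pendant '[[0,0,0,0,0,0,0],[0,0,0,0,0,0,0],[0,0,0,0,0,0,0],[0,0,0,0,0,0,0]]';python3 -c "
from m import *
tab();s=sense();d=np.array(s['ee_pos'][:2])-[.545,.142];print(d@[.342,-.94],d@[.94,.342])"
```

```text
t: 18.23
ee_pos: [0.5462, 0.1342, 0.1511]
ee_rot: [0.406, 0.579, -0.408, 0.578]
contact_force: [-0.6, 0.3, 0.7]
grip_width: 0.0766
t 18.23 w 76.6 tab x [-99. -64.] z 114.9 slope -0.088 tail None jaw [136.2 156.9] cap [155.2]
t: 18.9
ee_pos: [0.5139, 0.2254, 0.2024]
ee_rot: [0.407, 0.578, -0.407, 0.578]
contact_force: [1.1, -0.1, 0.7]
grip_width: 0.0225
t: 19.4
ee_pos: [0.5145, 0.2239, 0.2022]
ee_rot: [0.407, 0.578, -0.407, 0.578]
contact_force: [-0.4, 0.8, -0.2]
grip_width: 0.0003
t 19.4 w 0.3 tab x [-100.   -64.8] z 115.1 slope -0.072 tail None jaw [135.9 157.2] cap [155.4]
-0.08752225816252818 -0.0006528084915591345
```

Cap and jaw are unchanged after letting go, so the clamp holds. The pad stands 1–2 mm nearer the collar than when free, i.e. roughly 12–24 N. Now I press the tab.

```bash
python3 -m pendant '[[0,0,0,1,-2.8,-25,0],[0,0,0,0,0,-25,0],[0,0,0,0,0,-20,0],[0,0,0,0,0,0,0]]'; python3 -m pendant '[[0,0,0,0,0,-4,0],[0,0,0,0,0,-3,0],[0,0,0,0,0,0,0]]'
```

```text
t: 19.95
ee_pos: [0.5147, 0.2214, 0.1311]
ee_rot: [0.406, 0.579, -0.407, 0.578]
contact_force: [0.4, 0.0, 0.7]
grip_width: 0.0001
t: 20.32
ee_pos: [0.5154, 0.2217, 0.1255]
ee_rot: [0.407, 0.578, -0.407, 0.578]
contact_force: [-0.1, -0.4, 0.5]
grip_width: -0.0001
```

```bash
python3 -m pendant '[[0,0,0,0,0,-2,0],[0,0,0,0,0,-2,0],[0,0,0,0,0,0,0]]'; python3 -c "
from m import *
tab()"
```

```text
t: 20.7
ee_pos: [0.5153, 0.2227, 0.1217]
ee_rot: [0.407, 0.579, -0.406, 0.579]
contact_force: [-0.7, 4.0, 5.3]
grip_width: -0.0003
t 20.7 w -0.3 tab x [-104.7  -63.4] z 110.1 slope -0.068 tail [-70.8 -38.7] jaw [ 96.5 116.4] cap None
```

Contact with 5 N, and the ram is running back. I hold, pressing slightly further.

```bash
python3 -m pendant '[[0,0,0,0,0,-2,0],[0,0,0,0,0,0,0],[0,0,0,0,0,0,0],[0,0,0,0,0,0,0],[0,0,0,0,0,0,0]]';python3 -m pendant '[[0,0,0,0,0,0,0],[0,0,0,0,0,0,0],[0,0,0,0,0,0,0],[0,0,0,0,0,0,0],[0,0,0,0,0,0,0]]'; python3 -c "
from m import *
tab()"; python3 -m pendant '[[0,0,0,0,0,20,0],[0,0,0,0,0,40,0],[0,0,0,0,0,40,0],[0,0,0,0,0,0,0]]';python3 -c "
from m import *
tab();prof()
s=sense();c=capture('wrist');cv2.imwrite('pics/w5.png',cv2.convertScaleAbs(c['frame'],alpha=1.8));"
```

```text
t: 21.38
ee_pos: [0.515, 0.2239, 0.1202]
ee_rot: [0.407, 0.579, -0.405, 0.578]
contact_force: [-4.8, 9.4, 11.7]
grip_width: 0.0001
t: 22.0
ee_pos: [0.5151, 0.2238, 0.1202]
ee_rot: [0.407, 0.579, -0.405, 0.578]
contact_force: [-5.1, 9.1, 11.8]
grip_width: 0.0
t 22.0 w 0.0 tab x [-106.1  -63.7] z 108.4 slope -0.057 tail [-84.9 -39.1] jaw [ 81.9 101.4] cap None
t: 22.55
ee_pos: [0.5165, 0.222, 0.2228]
ee_rot: [0.408, 0.577, -0.406, 0.579]
contact_force: [0.3, -0.6, 0.5]
grip_width: -0.0001
t 22.55 w -0.1 tab x [-100.8  -64.7] z 114.4 slope -0.072 tail [-82.7 -38.9] jaw [ 83.8 156.8] cap [155.6]
t 22.6 w -0.1 F [ 0.6 -0.3 -1. ]
70:48/205 72:48/203 74:48/206 76:49/206 78:49/206 80:48/203 82:54/54 84:55/202 86:55/208 88:55/204 90:54/201 92:53/207 94:56/11 96:58/26 98:58/28 100:58/27 102:58/48 104:58/92 106:- 108:- 110:- 112:- 114:- 116:- 118:- 120:- 122:- 124:- 126:- 128:- 130:- 132:- 134:- 136:- 138:- 140:- 142:- 144:- 146:- 148:- 150:- 152:- 154:61/28 156:66/19 158:67/22 160:67/21 162:67/22 164:67/22 166:67/22 168:67/20 170:67/21 172:67/22 174:68/21 176:68/21 178:67/21 180:67/21 182:67/20 184:67/21 186:67/21 188:67/21 190:67/20 192:68/20 194:67/21 196:68/21 198:67/21 200:68/21 202:79/19 204:80/60 206:81/79 208:- 210:-
```

View pics/w5.png

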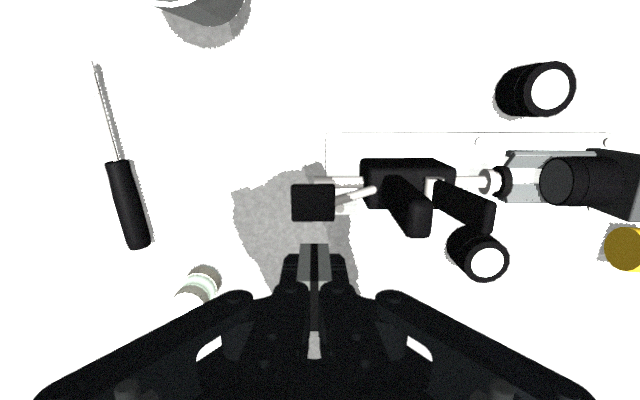

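The ram is drawn back (collar at 82–84, a 54 mm run), the tab is up, and the detector lies closed at the stop. A short second press will confirm that the ram is at its own stop.

```bash
python3 -m pendant '[[0,0,0,0,0,-40,0],[0,0,0,0,0,-40,0],[0,0,0,0,0,-19,0],[0,0,0,0,0,-3,0],[0,0,0,0,0,0,0]]';python3 -m pendant '[[0,0,0,0,0,0,0],[0,0,0,0,0,0,0],[0,0,0,0,0,0,0],[0,0,0,0,0,0,0],[0,0,0,0,0,0,0]]'; python3 -m pendant '[[0,0,0,0,0,20,0],[0,0,0,0,0,40,0],[0,0,0,0,0,42,0],[0,0,0,0,0,0,0]]';python3 -c "
from m import *
tab()"; python3 -m pendant '[[0,0,0,-10,30,30,0],[0,0,0,-10,30,30,0],[0,0,0,0,0,0,0],[0,0,0,0,0,0,0]]'; python3 -c "
from m import *
tab()
import pickle
c0,_=pickle.load(open('scene.pkl','rb'));c=capture('scene')
cv2.imwrite('pics/s9.png',cv2.resize(c['frame'][140:300,250:500],None,fx=3,fy=3))
d=cv2.absdiff(c['frame'],c0['frame']).max(2)[170:,:];m=(cv2.medianBlur(d,5)>40).astype(np.uint8);k,l,st,ce=cv2.connectedComponentsWithStats(m)
print([(x[0],x[1]+170,x[2],x[3],x[4]) for x in st[1:] if x[4]>15])"
```

```text
t: 23.32
ee_pos: [0.5145, 0.2231, 0.1173]
ee_rot: [0.406, 0.579, -0.406, 0.578]
contact_force: [-5.8, 4.1, 6.9]
grip_width: 0.0002
t: 23.95
ee_pos: [0.5147, 0.2228, 0.1177]
ee_rot: [0.407, 0.579, -0.406, 0.578]
contact_force: [-5.3, 3.5, 7.6]
grip_width: -0.0004
t: 24.45
ee_pos: [0.5166, 0.2223, 0.2233]
ee_rot: [0.408, 0.577, -0.405, 0.58]
contact_force: [0.2, -0.8, -0.2]
grip_width: 0.0
t 24.45 w 0.0 tab x [-100.9  -64.8] z 114.4 slope -0.066 tail [-82.8 -38.8] jaw [ 84.1 157.1] cap [155.1]
t: 25.0
ee_pos: [0.4952, 0.2808, 0.2784]
ee_rot: [0.406, 0.578, -0.407, 0.578]
contact_force: [0.3, -0.7, -1.9]
grip_width: 0.0
t 25.0 w 0.0 tab x [-101.4  -65.2] z 114.4 slope -0.049 tail [-83.8 -38.5] jaw [ 83.9 156.8] cap [155.4]
[(np.int32(73), np.int32(170), np.int32(98), np.int32(38), np.int32(1495)), (np.int32(285), np.int32(170), np.int32(96), np.int32(29), np.int32(1300)), (np.int32(375), np.int32(184), np.int32(34), np.int32(27), np.int32(569)), (np.int32(315), np.int32(231), np.int32(26), np.int32(22), np.int32(316))]
```

View pics/s9.png

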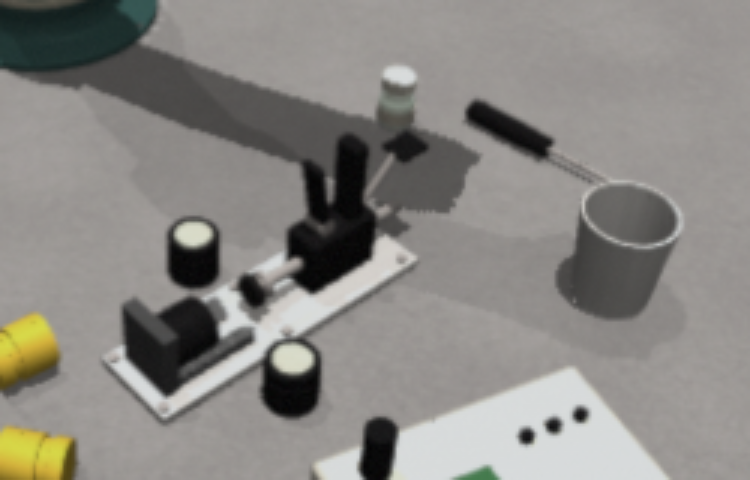

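The second press did not move the ram any further, so it is at its stop. The picture shows the closed detector against the end stop (170,330), the jaw back (255,290), and trigger and tab up. Only shadows, the ram and the detector differ from the start. I hand in.

```bash
python3 -c "
from bench import hand_in
print(hand_in())"
```

```text
the job is handed in; nothing more can be done
None
```

I handed the job in at about 25 s of the 64 s; no verdict is reported, so the result rests on my own measurements.

**What I did:** I squeezed the trigger ten times. The last squeeze was graded and stopped at about 14 N on the trigger. I let go and opened the fingers clear, and the clamp held the detector by itself for over a second. Then I pressed the tab until the ram ran back.

**What went wrong on the way:** during the sixth squeeze's release, the back of the opening finger nudged the release tab. The ram slipped back about 18 mm, but the cap stayed where it was. I shifted the hand forward on later openings and walked the jaw out again.

**Last checks:**
- **Cap:** no neck shows. The cap face is at about clamp x = 155 mm, which fits a closed 48 mm detector against the stop as I measured it (about 203.5 mm). That is 1.5 mm short of the stated 205 mm, within the 2 mm calibration.
- **Clamping force:** I inferred it only from the pad standing 1–2 mm compressed, roughly 12–24 N. It was not measured directly.
- **Ram:** it ran back 54 mm, and a second press moved it no further.
- **Trigger and tab:** the tab's height is back to its rest value, and the trigger stands up in the last picture. I did not measure the trigger's angle.
- **Other things:** the only changes of note in the before/after scene view were shadows, the ram and the detector. The robot was clear of everything.

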